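# Hold a cover plate flush on a tilted assembly cradle

### The job

Slide the cover plate out of its storage dock by its grip rib, then bring it to the tilted assembly cradle and hold it flush against the sloped window frame, square with it and centred over the window, pushed so that the sprung frame gives way by about 5 mm (neither just resting on it nor pushed to its stop). Finish while still gripping and pushing the plate there, ready for it to be screwed on; do not change the tilt the cradle is set to, and leave the other things on the table where they are.

Things in the scene. Friction and masses are not known exactly. Their poses are not given: they have to be found in the camera images.
- cover_grip (a point): Centre of the cover plate's grip rib: a black upright rib in the middle of the plate's top, 54 mm long (along x), 14 mm thick (along y, the way to pinch it), 45 mm high above the plate's top. The point is half-way up the rib, 27.5 mm above the plate's underside. z points up out of the plate's top.
- cover_under (a point): Centre of the cover plate's flat underside; same axes as cover_grip, 27.5 mm below it along z.
- cover: The cover plate: loose, cream sheet metal, 110 (x) x 96 (y) x 5 mm with the rib on top, 160 to 260 g. Origin and axes as cover_under. At the start it lies flat in the dock, axes along the dock's, centred within 2 mm.
- dock: Flat black dock fixed to the table, 120 (x) x 118 (y) mm; origin: centre of its underside. Floor 6 mm up, side guides 104 mm apart. Lips reach inwards over the plate's long edges: 14 to 19 mm above the table, at dock x -18 to +60 mm, 72 mm apart. Stop at +x, open at -x (towards the robot). The plate can be lifted only once slid 75 mm or more along -x.
- window_frame: Sprung face of the cradle: flat aluminium frame 130 (x, up the slope) x 116 (y, level) x 8 mm with a 70 x 52 mm window. Origin: window centre in the outer face, 90 to 120 mm above the table; z: outwards, square to the face (up and towards the robot). Slope 14 to 32 degrees from level, set anew each time. Rails beside it at |y| 67 to 85 mm, 25 mm lower; curved bars at |y| 94 mm.
- springs (a joint): How far the window frame is pushed in along its own -z (m): 0 untouched, 0.012 at its stop. It gives from about 3 N and takes 0.7 N more per mm (about 6.5 N at 5 mm). It moves straight and does not turn to suit the plate.
- cradle_rail (a point): Point at the upper end of the cradle's tilting rails; moves only if the cradle's tilt changes. The stiff hinge runs along the frame's y, 90 mm down the slope from the window, and holds against pushes below about 60 N.
- cleaner_c (a point): Centre of the grey bottle, 56 mm across, 130 mm tall.
- tape_c (a point): Centre of the paper tape roll, 64 mm across, 20 mm high.
- screwdriver: Screwdriver lying on the table, 160 mm long.
- blank_plate: Cream plate without a rib, 110 x 96 x 5 mm, not wanted.
- screw_bowl: Small steel bowl, 90 mm across, 30 mm high.
- wrench: Wrench lying on the table, its length roughly along the robot's x.
- part_carton: Cardboard carton 80 x 130 x 60 mm.
There are look-alikes about, which are no part of the job. What is shaped like the cover but green or yellow is not meant.

How it is judged:
By the outcome, as a careful person would: the job done as asked, in the order asked, and still so for the second after the job is handed in, while the arm keeps its last pose, push and grip.
It also fails if it takes over 53 s, if anything falls off the work surface, if the arm or the gripper's body presses on something with over 40 N, if the wrist force passes 120 N, or if a joint passes its speed limit or range.

### The arm

A 6-joint arm with a two-finger parallel gripper is mounted at the origin on the work surface. World frame = base frame: x ahead of the robot, y to its left, z up, the work surface at z = 0. Lengths are in m, angles in rad, forces in N, time in s.
With the tool pointing down it reaches from about 0.25 to 0.725 m from the base axis. Payload 4 kg.
Tool frame: the origin (TCP) lies where the fingers leave the gripper's body, on its centre line; the fingertips stand 73 mm ahead of it and the grasp point (between the pads) lies 54 mm ahead of it (bot.tip_reach is the z of the fingertips in the tool frame, in m); z points along the fingers, x is the direction in which the jaws open and shut, and the axes are right-handed (so a half turn about z gives the same grasp; the last joint's range is limited). The gripper opens to 85 mm and grips with 20 to 120 N. Pads are 22 mm wide; open, the fingers measure 114 mm over their backs; the gripper's body (76 mm by 85 mm) begins 54 mm behind the grasp point. The pads swing forward as they close: fully open they stand 13 mm farther back than shut.
Start: joints at [-1.133, 0.241, 0.005, 1.335, 0, 1.571], TCP at [0.212, -0.453, 0.304] pointing down, gripper open.
Joint ranges: [-2.72, 2.72], [-1.05, 1.87], [-1.09, 1.28], [-1.99, 2.15], [-1.42, 1.44], [-3.14, 3.14]. Speed limits (rad/s): [2.79, 2.79, 3.14, 3.14, 3.14, 3.14].

### API

Orientations are given as a unit quaternion [x, y, z, w].
In Python, from workcell import bot, vision, job_done gives the robot as it stands.
- The arm moves only by the tool drive_tool, never from a script. Its argument "steps" is one flat list of numbers, 7 for each row, row after row: the shift along the tool's x, y, z in m, then the turn, a rotation vector about the tool's x, y, z in degrees, then the closure, from -1 (fully open) to 1 (shut). A call has 1 to 8 rows; each row shifts and turns the commanded pose from where the row before left it, along the tool's axes as they then stand; what a row does not reach is not made up. A row lasts 1/12 s, in which the tool goes at most 41.7 mm and 7.16 degrees, less where a joint would pass 70% of its speed; a pose out of reach is approached as far as the arm can. A call is refused whole if a number of a shift passes 0.0417 or a number of a turn 7.16, either way. A call with a gripper value outside its range is refused whole. The fingers move at their own pace and stop on an object; the grip force is fixed at half the most. Time passes only in rows, so rows that do not move let the fingers close. It gives the time, the measured TCP pose, the force and the opening at its end, in the units of the state.
- bot.get_obs(): the state, without advancing time (a new reading comes with each control period).
- vision.camera(name): name is "side" or "top" or "wrist"; returns (picture, depth): 420x560x3 uint8, red, green, blue; 420x560 float32, m along the optical axis (not along the pixel's ray), 0 where there is no reading.
- vision.camera_model(name): a dict with "mtx" (3x3 intrinsics, pixels), "rvec" (rotation vector, rad) and "tvec" (3), from world to camera coordinates, as OpenCV has them. Camera axes: x right, y down, z forward; pixel columns grow to the right and rows downward; lengths in m; the calibration is good to about 2 mm. A picture is of the moment at which its call begins: read the wrist's pose just before it. camera_model takes no time and is no camera call; for the wrist camera it gives the pose at the moment of the call.
- job_done(): hands the job in, once; it reports no verdict.
The state is a dict: "clock": time; "joint_pos": joint angles; "joint_vel": joint speeds; "tau": joint torques, N m; "eef_pos": TCP position; "tool_rot": TCP orientation; "ft_force": force on the tool from outside, world axes, zero at the start; "ft_torque": the same for the moment, N m; "grip_width": finger opening in m.
Only numpy, scipy, OpenCV 4.12 (cv2) and the standard library are available. Lean on these libraries where they do the work, as an engineer would, in place of code of your own. Each camera call takes 0.05 s, during which the arm holds its last target.

## Working session

There is one attempt and no reset: what is moved stays moved. The work goes in short steps, Python scripts to look and compute and a tool call to move; the robot and the scene stay as the last step left them, time stands still between calls to the robot, and variables do not carry over. Pictures are saved under pics/ and viewed, and the job is handed in when it is done.

Besides the shell and the picture viewer there is one more tool, called after "Emit:" in YAML: its name, and indented under it one key for each argument. drive_tool: Moves the arm, as the interface text tells. Its arguments: {"type":"object","properties":{"steps":{"type":"array"}},"required":["steps"]}

```bash
ls; mkdir -p pics
python3 - <<'E'
from workcell import bot, vision
import cv2,numpy as np,pickle
print(bot.get_obs(), bot.tip_reach)
d={}
for n in ("top","side"):
    p,z=vision.camera(n); m=vision.camera_model(n); d[n]=(p,z,m)
    cv2.imwrite(f"pics/{n}0.png",p[:,:,::-1]); print(n,m)
pickle.dump(d,open("d0.pkl","wb"))
E
```

```text
pics
{'clock': 0.0, 'joint_pos': array([-1.13299179e+00,  2.41415994e-01,  3.73812440e-03,  1.33520006e+00,
       -1.63963459e-06,  1.57079159e+00]), 'joint_vel': array([-0.00123798,  0.00046591,  0.00054454,  0.00182784, -0.00142909,
        0.00179367]), 'tau': array([ 8.45658997e-05, -3.72315145e+01,  2.52408350e+01,  1.68355537e-02,
        6.50698576e-05, -2.01048159e-06]), 'eef_pos': array([ 0.21177451, -0.45241265,  0.3030166 ]), 'tool_rot': array([ 8.43787545e-01, -5.36676342e-01, -8.78653093e-04, -5.57886219e-04]), 'ft_force': array([ 0.79103824,  0.97698277, -0.53899965]), 'ft_torque': array([-0.02308357,  0.00880597, -0.00263854]), 'grip_width': 0.08536186202279304} 0.0726
top {'mtx': array([[513.49374134,   0.        , 276.30185494],
       [  0.        , 513.49374134, 206.33599513],
       [  0.        ,   0.        ,   1.        ]]), 'rvec': array([ 2.15087785, -2.16302606,  0.18382445]), 'tvec': array([-0.01788114,  0.54957375,  1.4193111 ])}
side {'mtx': array([[512.29004377,   0.        , 282.88653815],
       [  0.        , 512.29004377, 212.88200615],
       [  0.        ,   0.        ,   1.        ]]), 'rvec': array([ 0.63521207, -2.56936871,  1.21024065]), 'tvec': array([0.48409178, 0.20536047, 1.28436264])}
```

View pics/top0.png

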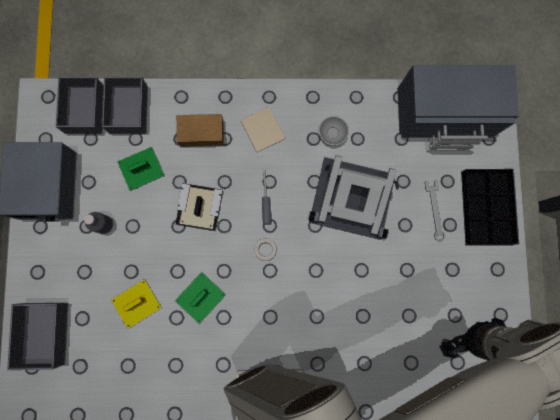

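View pics/side0.png

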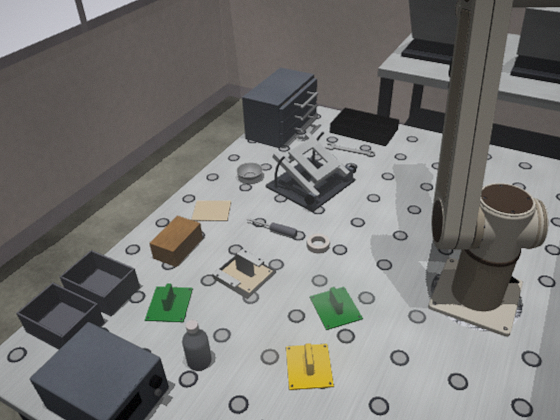

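Candidates for the cover (top view): cream plate with a black rib in the black dock (200,207); green (141,168) and (200,298); yellow (136,303); cream blank without a rib (263,130). I choose (200,207) and check it in a close crop.

```bash
cat > h.py <<'E'
import numpy as np,cv2
from scipy.spatial.transform import Rotation as R
def pts(z,m):
    K=m['mtx'];Rm=cv2.Rodrigues(np.array(m['rvec'],float))[0];t=np.array(m['tvec'],float)
    v,u=np.mgrid[:z.shape[0],:z.shape[1]]
    c=np.stack([(u-K[0,2])/K[0,0]*z,(v-K[1,2])/K[1,1]*z,z],-1)
    return (c-t)@Rm
def ray(u,v,m,h):
    K=m['mtx'];Rm=cv2.Rodrigues(np.array(m['rvec'],float))[0];t=np.array(m['tvec'],float)
    d=np.array([(u-K[0,2])/K[0,0],(v-K[1,2])/K[1,1],1])@Rm; o=-t@Rm
    return o+d*(h-o[2])/d[2]
E
python3 - <<'E'
from h import *
import pickle
d=pickle.load(open("d0.pkl","rb"))
p,z,m=d['top']; W=pts(z,m)
def crop(n,p,x0,y0,w,h,s):
    cv2.imwrite(n,cv2.resize(p[y0:y0+h,x0:x0+w,::-1],None,fx=s,fy=s,interpolation=cv2.INTER_CUBIC))
a=cv2.resize(p[170:240,165:235,::-1],(420,420),interpolation=cv2.INTER_CUBIC)
b=cv2.resize(p[150:245,300:405,::-1],(380*105//95,420)[::1],interpolation=cv2.INTER_CUBIC)
cv2.imwrite("pics/crop0.png",np.hstack([a,b[:, :380]]))
ps=d['side'][0]
a=cv2.resize(ps[235:305,205:285,::-1],(400,350),interpolation=cv2.INTER_CUBIC)
b=cv2.resize(ps[130:210,260:360,::-1],(400,350),interpolation=cv2.INTER_CUBIC)
cv2.imwrite("pics/crop1.png",np.hstack([a,b]))
for (u,v) in [(200,207),(190,207),(180,188),(358,200),(340,205),(358,180),(375,200),(20,300),(300,280)]:
    print(u,v,W[v,u].round(4))
E
```

```text
200 207 [0.5484 0.1952 0.0403]
190 207 [0.5526 0.2274 0.0125]
180 188 [0.6093 0.2581 0.0071]
358 200 [ 0.5727 -0.2617  0.0033]
340 205 [ 0.5452 -0.1953  0.0899]
358 180 [ 0.6064 -0.2388  0.1344]
375 200 [ 0.5558 -0.2884  0.1093]
20 300 [ 0.2918  0.7022 -0.0025]
300 280 [ 0.3418 -0.0886 -0.0038]
```

Run:
```python
from h import *
import pickle
d=pickle.load(open("d0.pkl","rb"))
for n in ("top","side"):
    p,z,m=d[n]; W=pts(z,m)
    # table plane
    k=(z>0)&(abs(W[...,2])<.008); print(n,'table z',np.median(W[...,2][k]))
    if n=="top": print(W[::60,::70].round(2)[...,:2].tolist())
```

```text
top table z -0.0007779928437902332
[[[1.63, 1.23], [1.64, 0.91], [1.64, 0.59], [1.64, 0.26], [1.64, -0.07], [1.65, -0.39], [1.64, -0.72], [1.65, -1.06]], [[1.34, 1.21], [1.34, 0.89], [1.35, 0.58], [1.34, 0.26], [1.35, -0.06], [1.34, -0.38], [1.35, -0.71], [1.35, -1.04]], [[1.06, 1.19], [0.81, 0.59], [0.79, 0.36], [0.8, 0.17], [0.82, -0.04], [0.82, -0.25], [0.77, -0.41], [0.77, -0.6]], [[0.79, 1.17], [0.63, 0.56], [0.63, 0.37], [0.64, 0.17], [0.63, -0.03], [0.61, -0.22], [0.63, -0.45], [0.62, -0.64]], [[0.52, 1.15], [0.46, 0.57], [0.46, 0.37], [0.46, 0.17], [0.46, -0.03], [0.46, -0.23], [0.45, -0.44], [0.45, -0.64]], [[0.27, 1.13], [0.29, 0.56], [0.29, 0.35], [0.29, 0.17], [0.29, -0.03], [0.28, -0.23], [0.28, -0.43], [0.28, -0.63]], [[0.13, 0.74], [0.13, 0.55], [0.12, 0.36], [0.12, 0.17], [0.12, -0.03], [0.12, -0.23], [0.12, -0.42], [0.21, -0.35]]]
side table z -0.0009048742414872906
```

View pics/crop0.png

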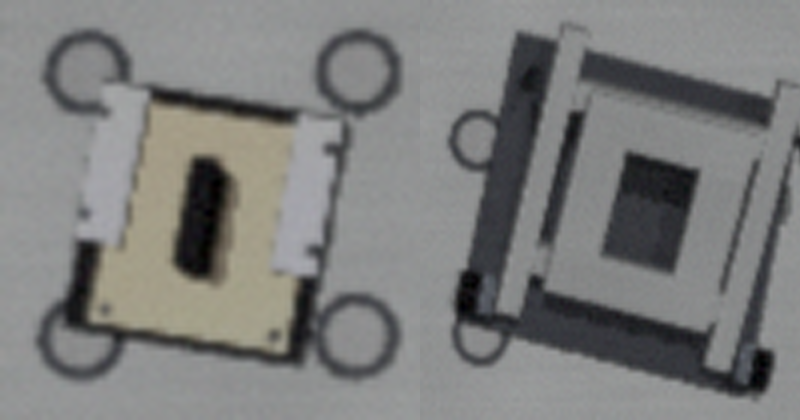

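View pics/crop1.png

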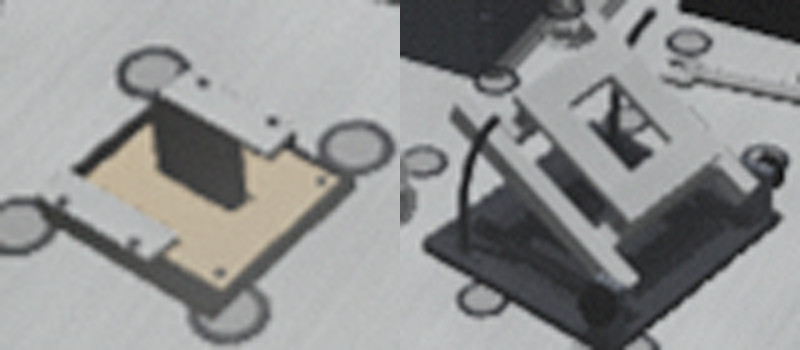

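Crops show the cream plate with black rib in the dock (rib about (200,207)), light lips both sides, open toward the robot; the frame with its window at about (358,197) of the top view. Now measuring.

Run:
```python
from h import *
import pickle
d=pickle.load(open("d0.pkl","rb"))
np.set_printoptions(precision=4,suppress=True)
for n,box in (("top",(170,175,232,240)),("side",(205,240,280,300))):
    p,z,m=d[n]; W=pts(z,m); x0,y0,x1,y1=box
    P=p.astype(int); mask=np.zeros(z.shape,bool); mask[y0:y1,x0:x1]=1
    hsv=cv2.cvtColor(p,cv2.COLOR_RGB2HSV)
    cream=mask&(hsv[...,1]>50)&(hsv[...,2]>120)
    print(n,'cream',cream.sum(),'z',np.median(W[cream][:,2]))
    c=cream.astype(np.uint8); cs=max(cv2.findContours(c,0,2)[0],key=cv2.contourArea)
    pl=np.array([ray(u,v,m,.011)[:2] for u,v in cs[:,0]],np.float32)
    r=cv2.minAreaRect(pl*1000); print('cream rect',r, cv2.boxPoints(r))
    hull=np.zeros_like(c); cv2.fillConvexPoly(hull,cv2.convexHull(cs),1)
    blk=(cv2.erode(hull,np.ones((3,3)))>0)&(P.max(-1)<70)
    # biggest comp
    nn,l,s,ce=cv2.connectedComponentsWithStats(blk.astype(np.uint8)); 
    i=1+np.argmax(s[1:,4]); q=W[l==i]; print('rib comp',s[i],ce[i],'z pct',np.percentile(q[:,2],[5,50,95]))
    t=q[(q[:,2]>.05)]; print('top pts',len(t),t.mean(0)) if len(t) else 0
    cc=cv2.findContours((l==i).astype(np.uint8),0,2)[0][0]
    pl=np.array([ray(u,v,m,.056)[:2] for u,v in cc[:,0]],np.float32); print('rib rect@56',cv2.minAreaRect(pl*1000), )
# frame plane
for n,box in (("top",(312,155,400,240)),("side",(262,130,358,205))):
    p,z,m=d[n]; W=pts(z,m); x0,y0,x1,y1=box
    mask=np.zeros(z.shape,bool); mask[y0:y1,x0:x1]=1
    mask&=(W[...,2]>.06)&(W[...,2]<.2)&(p.min(-1)>80)
    q=W[mask]; best=None; rng=np.random.default_rng(0)
    for _ in range(800):
        a=q[rng.choice(len(q),3,False)]; nv=np.cross(a[1]-a[0],a[2]-a[0]); nn=np.linalg.norm(nv)
        if nn<1e-5: continue
        nv/=nn; k=abs((q-a[0])@nv)<.003
        if best is None or k.sum()>best.sum(): best=k
    q2=q[best]; c=q2.mean(0); nv=np.linalg.svd(q2-c)[2][2]; nv*=np.sign(nv[2])
    print(n,'frame',len(q),best.sum(),c,nv,'tilt',np.degrees(np.arccos(nv[2])),'az',np.degrees(np.arctan2(nv[1],nv[0])), 'z range',np.percentile(q2[:,2],[1,99]))
```

```text
top cream 0 z nan
  return _methods._mean(a, axis=axis, dtype=dtype,
  ret = ret.dtype.type(ret / rcount)
Traceback (most recent call last):
ValueError: max() iterable argument is empty
```

```bash
cat > m1.py <<'E'
from h import *
import pickle
d=pickle.load(open("d0.pkl","rb"))
np.set_printoptions(precision=4,suppress=True)
for n,box in (("top",(170,175,232,240)),("side",(205,240,280,300))):
    p,z,m=d[n]; W=pts(z,m); x0,y0,x1,y1=box
    P=p.astype(int); mask=np.zeros(z.shape,bool); mask[y0:y1,x0:x1]=1
    cream=mask&(P[...,0]-P[...,2]>25)
    c=cream.astype(np.uint8); cs=max(cv2.findContours(c,0,2)[0],key=cv2.contourArea)
    print(n,'cream',cream.sum(),'z',np.median(W[cream][:,2]))
    pl=np.array([ray(u,v,m,.011)[:2] for u,v in cs[:,0]],np.float32)
    r=cv2.minAreaRect(pl*1000); print('cream rect',r)
    hull=np.zeros_like(c); cv2.fillConvexPoly(hull,cv2.convexHull(cs),1)
    blk=(cv2.erode(hull,np.ones((3,3)))>0)&(P.max(-1)<70)
    nn,l,s,ce=cv2.connectedComponentsWithStats(blk.astype(np.uint8)); 
    i=1+np.argmax(s[1:,4]); q=W[l==i]; print('rib comp',s[i],ce[i],'z pct',np.percentile(q[:,2],[5,50,95]))
    t=q[(q[:,2]>.05)]; print('top pts',len(t),t.mean(0)) if len(t) else 0
    cc=cv2.findContours((l==i).astype(np.uint8),0,2)[0][0]
    pl=np.array([ray(u,v,m,.056)[:2] for u,v in cc[:,0]],np.float32); print('rib rect@56',cv2.minAreaRect(pl*1000), )
# frame plane
for n,box in (("top",(312,155,400,240)),("side",(262,130,358,205))):
    p,z,m=d[n]; W=pts(z,m); x0,y0,x1,y1=box
    mask=np.zeros(z.shape,bool); mask[y0:y1,x0:x1]=1
    mask&=(W[...,2]>.06)&(W[...,2]<.2)&(p.min(-1)>80)
    q=W[mask]; best=None; rng=np.random.default_rng(0)
    for _ in range(800):
        a=q[rng.choice(len(q),3,False)]; nv=np.cross(a[1]-a[0],a[2]-a[0]); nn=np.linalg.norm(nv)
        if nn<1e-5: continue
        nv/=nn; k=abs((q-a[0])@nv)<.003
        if best is None or k.sum()>best.sum(): best=k
    q2=q[best]; c=q2.mean(0); nv=np.linalg.svd(q2-c)[2][2]; nv*=np.sign(nv[2])
    print(n,'frame',len(q),best.sum(),c,nv,'tilt',np.degrees(np.arccos(nv[2])),'az',np.degrees(np.arctan2(nv[1],nv[0])), 'z range',np.percentile(q2[:,2],[1,99]))
E
python3 m1.py
```

```text
top cream 527 z 0.009609137296597382
cream rect ((553.1101684570312, 203.97613525390625), (85.4308090209961, 103.80396270751953), 80.21395874023438)
rib comp [194 196   9  20 126] [198.1349 205.9048] z pct [0.0239 0.0529 0.0591]
top pts 81 [0.5492 0.1983 0.0728]
rib rect@56 ((550.116943359375, 198.1435089111328), (19.06119155883789, 54.3106689453125), 80.70167541503906)
side cream 600 z 0.009905220612133621
cream rect ((552.5368041992188, 206.02056884765625), (93.8621597290039, 108.98277282714844), 80.33245849609375)
rib comp [236 262  17  13 119] [243.563  266.9496] z pct [0.0174 0.0349 0.0507]
top pts 12 [0.4931 0.2768 0.129 ]
rib rect@56 ((540.3628540039062, 226.91151428222656), (32.15362548828125, 51.76362228393555), 84.03535461425781)
top frame 2496 1082 [ 0.5633 -0.2396  0.1093] [-0.4148  0.1015  0.9042] tilt 25.28159961830296 az 166.25636131634124 z range [0.0799 0.1375]
side frame 1384 700 [ 0.5659 -0.2348  0.1074] [-0.4231  0.1086  0.8995] tilt 25.90109730892867 az 165.60063902419506 z range [0.0781 0.1362]
```

```bash
cat >> h.py <<'E'
def cam_in_tool(bot,vision):
    o=bot.get_obs(); m=vision.camera_model("wrist"); Rt=R.from_quat(o['tool_rot']).as_matrix()
    Rm=cv2.Rodrigues(np.array(m['rvec'],float))[0]; c=-Rm.T@np.array(m['tvec'])
    return Rt.T@(c-o['eef_pos']), Rt.T@Rm.T
def goto(bot,p,az=None,Rg=None,base=None):
    """print total tool-axis shift and then turn needed; az: tool x azimuth with tool down"""
    o=bot.get_obs(); Rt=R.from_quat(o['tool_rot'])
    if Rg is None:
        a=np.radians(az); x=np.array([np.cos(a),np.sin(a),0]); zz=np.array([0,0,-1.]); Rg=np.stack([x,np.cross(zz,x),zz],1)
    rv=(Rt.inv()*R.from_matrix(Rg)).as_rotvec(degrees=True)
    s0=Rt.inv().apply(np.array(p)-o['eef_pos']); s1=Rg.T@(np.array(p)-o['eef_pos'])
    print('shift in current tool axes',s0.round(4),' turn deg',rv.round(2),' shift if after turn',s1.round(4))
    return Rg
E
python3 - <<'E'
from h import *
from workcell import bot,vision
np.set_printoptions(precision=4,suppress=True)
c,A=cam_in_tool(bot,vision); print(c,A)
print(vision.camera_model("wrist")['mtx'])
goto(bot,(0.47,-0.22,0.36),az=76)
goto(bot,(0.50,0.21,0.32),az=80)
E
```

```text
[-0.     -0.0818 -0.0699] [[ 1.      0.0003 -0.0008]
 [-0.      0.9484  0.3171]
 [ 0.0008 -0.3171  0.9484]]
[[325.4794   0.     280.7965]
 [  0.     325.4794 207.0058]
 [  0.       0.       1.    ]]
shift in current tool axes [-0.1012 -0.3324 -0.0567]  turn deg [  -0.13    0.05 -140.92]  shift if after turn [ 0.288   0.1943 -0.0569]
shift in current tool axes [-0.4778 -0.5419 -0.016 ]  turn deg [  -0.14    0.04 -144.92]  shift if after turn [ 0.7024  0.1688 -0.0169]
```

Emit:
drive_tool:
  steps: [0,0,-0.03,0,0,-7.1,-1,-0.015,-0.04,-0.027,0,0,0,-1,-0.015,-0.04,0,0,0,0,-1,-0.015,-0.04,0,0,0,0,-1,-0.015,-0.04,0,0,0,0,-1,-0.015,-0.04,0,0,0,0,-1,-0.015,-0.04,0,0,0,0,-1,-0.015,-0.04,0,0,0,0,-1]

```text
clock: 0.77
eef_pos: [0.3852, -0.224, 0.3559]
tool_rot: [0.875, -0.484, -0.0, 0.0]
ft_force: [1.4, -0.2, -0.5]
grip_width: 0.0853
```

Emit:
drive_tool:
  steps: [0,0,0,0,0,-7.1,-1,0,0,0,0,0,-7.1,-1,0,0,0,0,0,-7.1,-1,0,0,0,0,0,-7.1,-1,0,0,0,0,0,-7.1,-1,0,0,0,0,0,-7.1,-1,0,0,0,0,0,-7.1,-1,0,0,0,0,0,-7.1,-1]

```text
clock: 1.43
eef_pos: [0.3845, -0.2257, 0.3557]
tool_rot: [1.0, -0.006, -0.0, -0.0]
ft_force: [-0.2, 0.3, -0.2]
grip_width: 0.0854
```

Emit:
drive_tool:
  steps: [0,0,0,0,0,-7.1,-1,0,0,0,0,0,-7.1,-1,0,0,0,0,0,-7.1,-1,0,0,0,0,0,-7.1,-1,0,0,0,0,0,-7.1,-1,0,0,0,0,0,-7.1,-1,0,0,0,0,0,-7.1,-1,0,0,0,0,0,-7.1,-1]

```text
clock: 2.1
eef_pos: [0.3844, -0.2257, 0.3557]
tool_rot: [0.882, 0.471, -0.0, -0.001]
ft_force: [-0.3, -1.0, -0.3]
grip_width: 0.0854
```

Run:
```python
from h import *
from workcell import bot,vision
np.set_printoptions(precision=4,suppress=True)
o=bot.get_obs();print(o['clock'],o['eef_pos'],o['joint_pos'],o['ft_force'])
goto(bot,(0.47,-0.22,0.36),az=76)
goto(bot,(0.45,0.21,0.30),az=80)
```

```text
2.1 [ 0.3844 -0.2257  0.3557] [-0.5309  0.1159 -0.0138  1.4423 -0.      0.0602] [-0.3168 -1.0201 -0.2804]
shift in current tool axes [ 0.0524  0.0679 -0.0044]  turn deg [ -0.07  -0.01 -19.87]  shift if after turn [ 0.0262  0.0817 -0.0043]
shift in current tool axes [ 0.3983 -0.1883  0.0559]  turn deg [ -0.07  -0.01 -23.87]  shift if after turn [ 0.4405 -0.0111  0.0557]
```

Emit:
drive_tool:
  steps: [0,0,0,0,0,-6.6,-1,0,0,0,0,0,-6.6,-1,0,0,0,0,0,-6.7,-1,0.013,0.033,0,0,0,0,-1,0.013,0.033,0,0,0,0,-1,0,0,0,0,0,0,-1]

```text
clock: 2.6
eef_pos: [0.4593, -0.2165, 0.3543]
tool_rot: [0.789, 0.615, 0.001, -0.0]
ft_force: [-0.5, -1.0, -0.0]
grip_width: 0.0854
```

Run:
```python
from h import *
from workcell import bot,vision
import pickle
o=bot.get_obs();print(o['eef_pos'],o['joint_vel'].round(3))
m=vision.camera_model("wrist"); p,z=vision.camera("wrist")
pickle.dump((p,z,m,o),open("w1.pkl","wb")); cv2.imwrite("pics/w1.png",p[:,:,::-1])
```

```text
[ 0.45932048 -0.21646395  0.35430316] [-0.032 -0.057 -0.077  0.051 -0.038 -0.043]
```

View pics/w1.png

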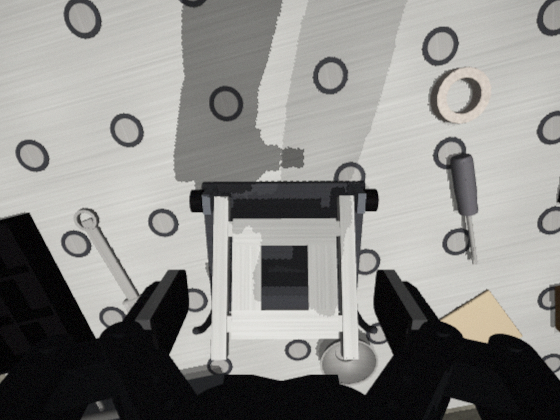

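```bash
cat > frame.py <<'E'
from h import *
import pickle,sys
np.set_printoptions(precision=4,suppress=True)
def frame(p,z,m,seed,tol=.004,zr=(.06,.2)):
    W=pts(z,m); k=(z>0)&(np.linalg.norm(W[...,:2]-seed[:2],axis=-1)<.09)&(W[...,2]>zr[0])&(W[...,2]<zr[1])
    q=W[k]; rng=np.random.default_rng(1); best=None
    for _ in range(1000):
        a=q[rng.choice(len(q),3,False)]; nv=np.cross(a[1]-a[0],a[2]-a[0]); nn=np.linalg.norm(nv)
        if nn<1e-4: continue
        nv/=nn
        if abs(nv[2])<.8 or abs(nv[2])>.98: continue
        kk=abs((q-a[0])@nv)<.002
        if best is None or kk.sum()>best.sum(): best=kk
    q2=q[best]
    for _ in range(3):
        c=q2.mean(0); nv=np.linalg.svd(q2-c,full_matrices=False)[2][2]; nv*=np.sign(nv[2]); q2=q[abs((q-c)@nv)<.003]
    print('n',len(q2),'rms',((q2-c)@nv).std(),'normal',nv,'tilt',np.degrees(np.arccos(nv[2])))
    fy=np.cross(nv,[0,0,1]); fy/=np.linalg.norm(fy); fx=np.cross(fy,nv); 
    if fx[2]<0: fx,fy=-fx,-fy
    print('upslope az',np.degrees(np.arctan2(fx[1],fx[0])))
    near=(k&(abs((W-c)@nv)<tol)).astype(np.uint8)
    near=cv2.morphologyEx(near,cv2.MORPH_OPEN,np.ones((3,3)))
    cs,hh=cv2.findContours(near,cv2.RETR_CCOMP,cv2.CHAIN_APPROX_NONE)
    K=m['mtx'];Rm=cv2.Rodrigues(np.array(m['rvec'],float))[0];t=np.array(m['tvec'],float);o=-t@Rm
    def cast(uv):
        d=np.c_[(uv[:,0]-K[0,2])/K[0,0],(uv[:,1]-K[1,2])/K[1,1],np.ones(len(uv))]@Rm
        P=o+d*(((c-o)@nv)/(d@nv))[:,None]; return P
    for cc,h in zip(cs,hh[0]):
        if len(cc)<60: continue
        P=cast(cc[:,0].astype(float)); ab=np.c_[(P-c)@fx,(P-c)@fy].astype(np.float32)*1000
        r=cv2.minAreaRect(ab); ctr=c+(r[0][0]*fx+r[0][1]*fy)/1000
        print('hole' if h[3]>=0 else 'outer',len(cc),'ab',r,'ctr',ctr, 'px',cc[:,0].mean(0))
    return c,nv,fx,fy,near,cast
if __name__=="__main__":
    p,z,m,o=pickle.load(open(sys.argv[1],"rb"))
    c,nv,fx,fy,near,cast=frame(p,z,m,np.array([.57,-.24]))
    v=p[:,:,::-1].copy(); v[near>0]=(0,0,255); cv2.imwrite(sys.argv[1][:-4]+"_m.png",v)
E
python3 frame.py w1.pkl; mv w1_m.png pics/
```

```text
n 9676 rms 0.0007831283559970041 normal [-0.4154  0.1017  0.9039] tilt 25.32113472213892
upslope az -13.749202116235324
outer 472 ab ((-1.5839805603027344, 0.24845123291015625), (116.04717254638672, 129.7802276611328), 89.7942886352539) ctr [ 0.563  -0.2383  0.1094] px [283.9915 279.2903]
hole 227 ab ((-0.5272331237792969, -0.7441062927246094), (55.415889739990234, 73.39814758300781), 89.56632995605469) ctr [ 0.5637 -0.2395  0.1098] px [283.5771 278.0925]
```

View pics/w1_m.png

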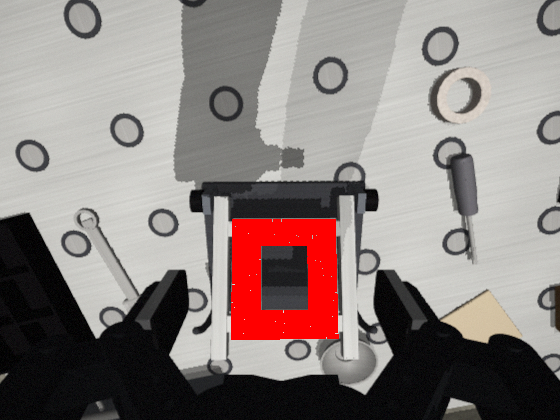

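Frame found: red mask is exactly 116×130 mm, window centre px (284,278), about (0.563,-0.239,0.110), tilt 25.3°, upslope azimuth −13.7°. Next, the dock view.

Run:
```python
from h import *
from workcell import bot,vision
goto(bot,(0.46,0.21,0.30),az=80)
```

```text
shift in current tool axes [ 0.4142 -0.1014  0.0549]  turn deg [-0.12 -0.04 -4.17]  shift if after turn [ 0.4205 -0.0711  0.0544]
```

Emit:
drive_tool:
  steps: [0.037,-0.0092,0,0,0,0,-1,0.037,-0.0092,0,0,0,0,-1,0.037,-0.0092,0,0,0,0,-1,0.037,-0.0092,0,0,0,0,-1,0.037,-0.0092,0,0,0,0,-1,0.037,-0.0092,0,0,0,0,-1,0.037,-0.0092,0,0,0,0,-1,0.037,-0.0092,0.01,0,0,0,-1]

```text
clock: 3.32
eef_pos: [0.4564, 0.0894, 0.3478]
tool_rot: [0.79, 0.613, 0.001, 0.001]
ft_force: [0.9, -0.2, 0.1]
grip_width: 0.0858
```

Emit:
drive_tool:
  steps: [0.037,-0.0092,0.01,0,0,0,-1,0.037,-0.0092,0.015,0,0,0,-1,0.037,-0.0092,0.02,0,0,-4.2,-1,0,0,0,0,0,0,0,0,0,0,0,0,0,0,0,0,0,0,0,0,0.3,0,0,0,0,0,0,0.3]

```text
clock: 3.9
eef_pos: [0.4577, 0.2001, 0.3025]
tool_rot: [0.767, 0.641, 0.0, 0.0]
ft_force: [0.3, -0.0, -0.1]
grip_width: 0.0386
```

Run:
```python
from h import *
from workcell import bot,vision
import pickle
o=bot.get_obs();print(o['eef_pos'],o['joint_vel'].round(3),o['joint_pos'])
m=vision.camera_model("wrist"); p,z=vision.camera("wrist")
pickle.dump((p,z,m,o),open("w2.pkl","wb")); cv2.imwrite("pics/w2.png",p[:,:,::-1])
```

```text
[0.45768018 0.20006266 0.30251388] [-0.014 -0.005  0.007 -0.004  0.002  0.   ] [ 4.12286512e-01  2.39769565e-01  2.71689651e-04  1.33063182e+00
 -4.16032799e-04  5.90587416e-01]
```

View pics/w2.png

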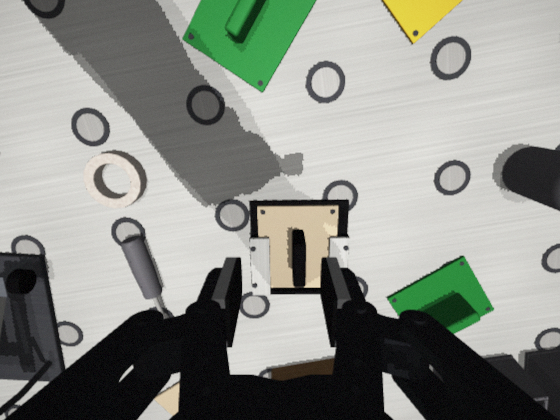

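```bash
cat > rib.py <<'E'
from h import *
import pickle,sys
np.set_printoptions(precision=4,suppress=True)
p,z,m,o=pickle.load(open(sys.argv[1],"rb")); x0,y0,x1,y1=map(int,sys.argv[2:6])
W=pts(z,m); P=p.astype(int); mk=np.zeros(z.shape,bool); mk[y0:y1,x0:x1]=1
cream=(mk&(P[...,0]-P[...,2]>25)).astype(np.uint8)
cs=max(cv2.findContours(cream,0,1)[0],key=cv2.contourArea)
pl=np.array([ray(u,v,m,.011)[:2] for u,v in cs[:,0]],np.float32)*1000
print('cream z',np.median(W[cream>0][:,2]),cv2.minAreaRect(pl))
hull=np.zeros_like(cream); cv2.fillConvexPoly(hull,cv2.convexHull(cs),1)
blk=((cv2.erode(hull,np.ones((3,3)))>0)&(P.max(-1)<75)).astype(np.uint8)
n,l,s,ce=cv2.connectedComponentsWithStats(blk); i=1+np.argmax(s[1:,4]); q=l==i
print('rib',s[i],ce[i],'z',np.percentile(W[q][:,2],[5,25,50,75,95]))
t=(q&(W[...,2]>.048)&(W[...,2]<.062)).astype(np.uint8); print('top n',t.sum(),'z',np.median(W[t>0][:,2]))
c=max(cv2.findContours(t,0,1)[0],key=cv2.contourArea)
r=cv2.minAreaRect(np.array([ray(u,v,m,.056)[:2] for u,v in c[:,0]],np.float32)*1000); print('top rect',r)
tp=W[t>0]; print('top mean',tp.mean(0));
E
python3 rib.py w2.pkl 240 195 355 296
python3 - <<'E'
import cv2
p=cv2.imread('pics/w2.png')[190:310,230:370]; cv2.imwrite('pics/w2c.png',cv2.resize(p,None,fx=5,fy=5,interpolation=2))
E
```

```text
cream z 0.011100987433883772 ((552.463134765625, 203.72036743164062), (95.92962646484375, 110.17285919189453), 80.29661560058594)
rib [292 230  14  57 723] [298.2835 257.5062] z [0.024  0.0498 0.0554 0.0561 0.057 ]
top n 550 z 0.055733490907321395
top rect ((550.0203857421875, 203.9934844970703), (13.03109359741211, 54.99521255493164), 80.46874237060547)
top mean [0.5496 0.2039 0.0554]
```

View pics/w2c.png

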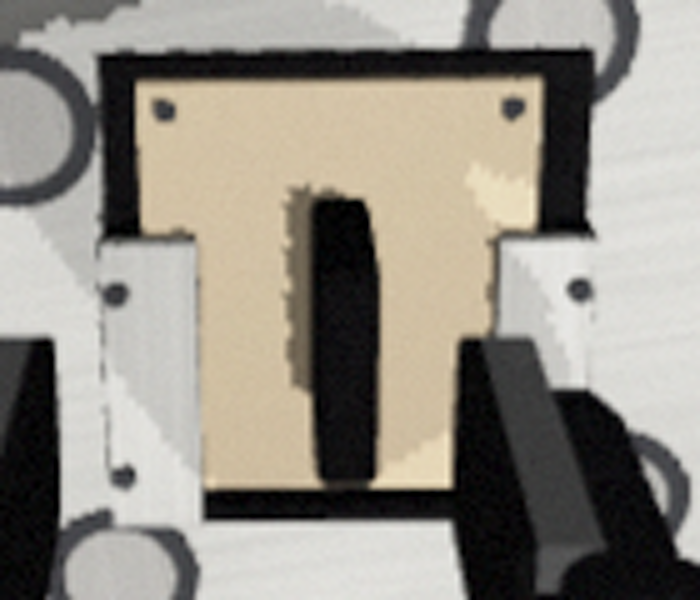

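Run:
```python
from h import *
from workcell import bot,vision
goto(bot,(0.552,0.2038,0.093),az=80.35)
```

```text
shift in current tool axes [0.0204 0.0917 0.2098]  turn deg [ 0.07 -0.03 -0.6 ]  shift if after turn [0.0196 0.0921 0.2097]
```

Emit:
drive_tool:
  steps: [0.0066,0.0305,0.02,0,0,-0.6,0.45,0.0065,0.031,0.025,0,0,0,0.45,0.0065,0.0306,0.025,0,0,0,0.45,0,0,0.03,0,0,0,0.45,0,0,0.03,0,0,0,0.45,0,0,0,0,0,0,0.45,0,0,0,0,0,0,0.45]

```text
clock: 4.53
eef_pos: [0.551, 0.2032, 0.1709]
tool_rot: [0.764, 0.645, -0.002, -0.001]
ft_force: [0.2, -0.2, -0.2]
grip_width: 0.0235
```

Run:
```python
from h import *
from workcell import bot,vision
import pickle
o=bot.get_obs();print(o['joint_vel'].round(3))
goto(bot,(0.552,0.2038,0.093),az=80.35)
m=vision.camera_model("wrist"); p,z=vision.camera("wrist")
pickle.dump((p,z,m,o),open("w3.pkl","wb")); cv2.imwrite("pics/w3.png",p[:,:,::-1])
```

```text
[ 0.011 -0.053  0.064  0.009  0.001  0.002]
shift in current tool axes [0.0009 0.0012 0.0779]  turn deg [-0.2   0.12  0.  ]  shift if after turn [0.0008 0.0009 0.0779]
```

View pics/w3.png

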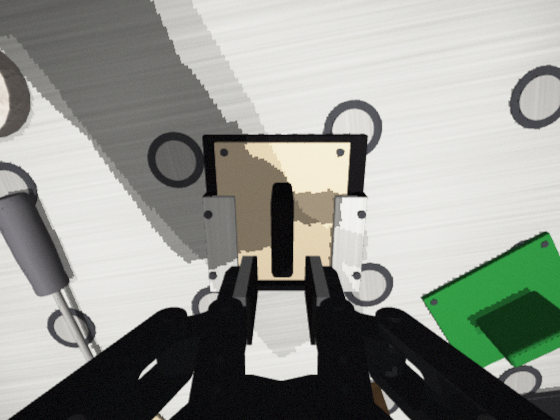

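Rib (283,228) sits between the fingers (250 and 313), well centred.

```bash
python3 rib.py w3.pkl 200 130 372 285
```

```text
cream z 0.010999804116071288 ((552.9019775390625, 203.75961303710938), (95.65008544921875, 109.70378112792969), 80.36219787597656)
rib [ 271  183   23   94 2014] [281.7701 229.2229] z [0.0264 0.0545 0.0555 0.0561 0.0568]
top n 1726 z 0.05567439434818624
top rect ((550.9393310546875, 203.83694458007812), (13.35773754119873, 53.72883605957031), 80.1819839477539)
top mean [0.5501 0.204  0.0554]
```

Emit:
drive_tool:
  steps: [0.0005,0.0006,0.025,0,0,0,0.45,0,0,0.025,0,0,0,0.45,0,0,0.018,0,0,0,0.45,0,0,0.009,0,0,0,0.45,0,0,0,0,0,0,0.45,0,0,0,0,0,0,0.45]

```text
clock: 5.08
eef_pos: [0.5535, 0.2057, 0.0969]
tool_rot: [0.763, 0.646, 0.001, 0.001]
ft_force: [0.1, 0.3, 0.5]
grip_width: 0.0235
```

Run:
```python
from h import *
from workcell import bot,vision
o=bot.get_obs();print(o['joint_vel'].round(3),o['eef_pos'])
goto(bot,(0.552,0.2038,0.093),az=80.25)
```

```text
[ 0.003 -0.012  0.014 -0.002 -0.002  0.001] [0.55348033 0.20566096 0.09693101]
shift in current tool axes [-0.0021 -0.0012  0.0039]  turn deg [ 0.15 -0.09  0.22]  shift if after turn [-0.0021 -0.0011  0.0039]
```

Emit:
drive_tool:
  steps: [-0.002,-0.001,0.003,0,0,0.2,0.45,0,0,0,0,0,0,0.45,0,0,0,0,0,0,1,0,0,0,0,0,0,1,0,0,0,0,0,0,1,0,0,0,0,0,0,1,0,0,0,0,0,0,1]

```text
clock: 5.67
eef_pos: [0.5518, 0.2037, 0.0932]
tool_rot: [0.764, 0.645, 0.001, 0.001]
ft_force: [-0.5, -2.2, 6.0]
grip_width: 0.0134
```

Run:
```python
from h import *
from workcell import bot,vision
o=bot.get_obs();print(o['joint_vel'].round(3),o['eef_pos'],o['ft_force'],o['ft_torque'],o['grip_width'])
u=np.array([-np.cos(np.radians(-9.7)),-np.sin(np.radians(-9.7)),0])
goto(bot,o['eef_pos']+.085*u,az=80.3)
```

```text
[ 0.     0.001  0.001  0.    -0.     0.001] [0.5517986  0.20370051 0.09320919] [-0.45954075 -2.18560711  5.96089641] [-0.19713206  0.17324232  0.00575049] 0.01341642702497754
shift in current tool axes [-0.     -0.085  -0.0002]  turn deg [ 0.12 -0.05 -0.02]  shift if after turn [ 0.    -0.085  0.   ]
```

Emit:
drive_tool:
  steps: [0,0,-0.001,0,0,0,1,0,-0.006,0,0,0,0,1,0,-0.012,0,0,0,0,1,0,-0.016,0,0,0,0,1,0,-0.016,0,0,0,0,1,0,-0.016,0,0,0,0,1,0,-0.012,0,0,0,0,1,0,-0.007,0,0,0,0,1]

```text
clock: 6.33
eef_pos: [0.4664, 0.2182, 0.0932]
tool_rot: [0.764, 0.645, 0.0, 0.0]
ft_force: [1.3, 0.1, -0.3]
grip_width: 0.0133
```

Emit:
drive_tool:
  steps: [0,0,0,0,0,0,1,0,0,0,0,0,0,1]

```text
clock: 6.5
eef_pos: [0.4657, 0.2183, 0.0932]
tool_rot: [0.764, 0.645, -0.001, -0.001]
ft_force: [-6.8, 0.8, 9.0]
grip_width: 0.0133
```

Run:
```python
from h import *
from workcell import bot,vision
import pickle
o=bot.get_obs();print(o['joint_vel'].round(3),o['eef_pos'],o['ft_force'],o['ft_torque'],o['grip_width'],np.linalg.norm(o['eef_pos']-[0.5518,.2037,.0932]))
m=vision.camera_model("wrist"); p,z=vision.camera("wrist")
pickle.dump((p,z,m,o),open("w4.pkl","wb")); cv2.imwrite("pics/w4.png",p[:,:,::-1])
```

```text
[-0.004  0.005  0.008  0.013  0.006 -0.002] [0.46574145 0.21826295 0.09322938] [-6.79148779  0.7720292   9.0463218 ] [0.05432602 0.8592569  0.03859581] 0.013262235400467835 0.08728203920745456
```

View pics/w4.png

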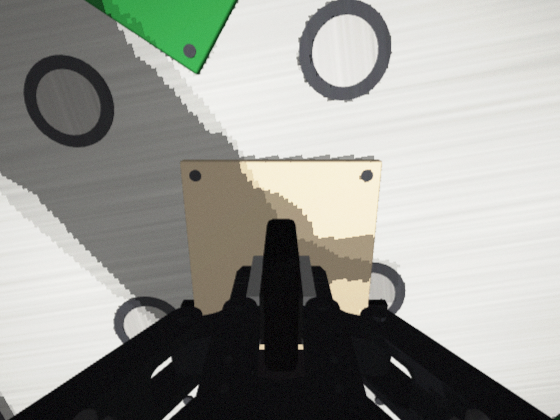

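Plate is out of the lips (plate edge at row 160, no lips over it). Lift and look again.

Emit:
drive_tool:
  steps: [0,0,-0.01,0,0,0,1,0,0,-0.02,0,0,0,1,0,0,-0.03,0,0,0,1,0,0,-0.03,0,0,0,1,0,0,-0.03,0,0,0,1,0,0,-0.03,0,0,0,1,0,0,0,0,0,0,1,0,0,0,0,0,0,1]

```text
clock: 7.22
eef_pos: [0.4684, 0.2182, 0.2446]
tool_rot: [0.765, 0.645, 0.002, 0.001]
ft_force: [0.2, 0.6, -3.5]
grip_width: 0.0132
```

```bash
cat > plate.py <<'E'
from h import *
import pickle,sys
np.set_printoptions(precision=4,suppress=True)
def plate(p,z,m,o):
    W=pts(z,m); Rt=R.from_quat(o['tool_rot']).as_matrix(); T=(W-o['eef_pos'])@Rt   # tool coords
    P=p.astype(int); k=(P[...,0]-P[...,2]>20)&(z>0)&(abs(T[...,2]-.088)<.02)&(abs(T[...,0])<.07)&(abs(T[...,1])<.08)
    n,l,s,ce=cv2.connectedComponentsWithStats(k.astype(np.uint8)); i=1+np.argmax(s[1:,4]); k=l==i
    q=T[cv2.erode(k.astype(np.uint8),np.ones((3,3)))>0]
    c=q.mean(0)
    for _ in range(3):
        nv=np.linalg.svd(q-c,full_matrices=False)[2][2]; nv*=-np.sign(nv[2]); q=q[abs((q-c)@nv)<.003]; c=q.mean(0)
    print('plate top plane n(tool)',nv,'deg',np.degrees(np.arccos(-nv[2])),'z at axis',c[2]+(c[0]*nv[0]+c[1]*nv[1])/nv[2],len(q),'rms',((q-c)@nv).std())
    # visible edges in tool coords
    f=T[k]
    rows=np.where(k.any(1))[0]
    L=[];Rr=[]
    for r in rows[6:-4]:
        u=np.where(k[r])[0]; L.append(T[r,u[0]]);Rr.append(T[r,u[-1]])
    L=np.array(L);Rr=np.array(Rr)
    top=np.array([T[np.where(k[:,u])[0][0],u] for u in np.where(k.any(0))[0][6:-6]])
    for nme,e,a,b in (('left',L,1,0),('right',Rr,1,0),('near',top,0,1)):
        g=abs(e[:,b]-np.median(e[:,b]))<.006; pf=np.polyfit(e[g,a],e[g,b],1)
        print(nme,'n',g.sum(),'offset at 0',pf[1],'slope deg',np.degrees(np.arctan(pf[0])), 'median',np.median(e[:,b]))
    return nv
if __name__=="__main__":
    plate(*pickle.load(open(sys.argv[1],"rb")))
E
python3 - <<'E'
from h import *
from workcell import bot,vision
import pickle
o=bot.get_obs();print(o['joint_vel'].round(3),o['eef_pos'],o['ft_force'],o['ft_torque'],o['grip_width'])
m=vision.camera_model("wrist"); p,z=vision.camera("wrist")
pickle.dump((p,z,m,o),open("w5.pkl","wb")); cv2.imwrite("pics/w5.png",p[:,:,::-1])
ps,zs=vision.camera("side"); cv2.imwrite("pics/s5.png",ps[:,:,::-1])
E
python3 plate.py w4.pkl;python3 plate.py w5.pkl
```

```text
[ 0.002  0.039 -0.071 -0.017  0.002 -0.001] [0.46842147 0.21816997 0.24461839] [ 0.24577558  0.64433726 -3.46839369] [-0.01116997  0.02393433 -0.00241754] 0.013201301852867104
plate top plane n(tool) [-0.0006 -0.0027 -1.    ] deg 0.15780795241600287 z at axis 0.08223097968330893 20139 rms 0.0005977484391457412
left n 146 offset at 0 -0.04701774431811393 slope deg 0.4844476943087505 median -0.047195680908224735
right n 146 offset at 0 0.04806429328021562 slope deg 0.12998447005078242 median 0.0476595822588196
near n 190 offset at 0 -0.05345357891780134 slope deg -0.03153329544366841 median -0.053464778040521646
plate top plane n(tool) [-0.0007  0.0013 -1.    ] deg 0.08717831393576898 z at axis 0.08224062006151614 20218 rms 0.000597628884092994
left n 146 offset at 0 -0.04680869306886282 slope deg 0.6181664578607483 median -0.04699647173691956
right n 146 offset at 0 0.0473712733845679 slope deg -0.3647323689319166 median 0.047474567924033456
near n 190 offset at 0 -0.05354325688699535 slope deg -0.020964206541111818 median -0.05354346308449831
```

View pics/w5.png

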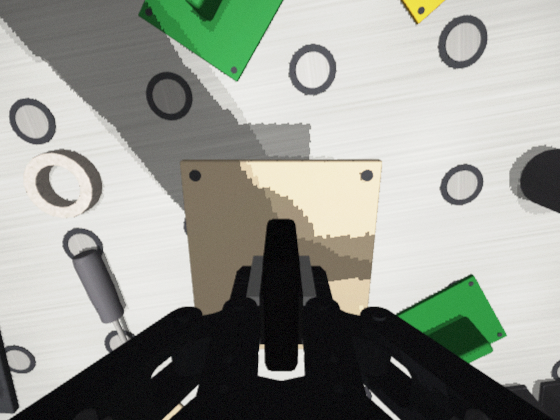

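View pics/s5.png

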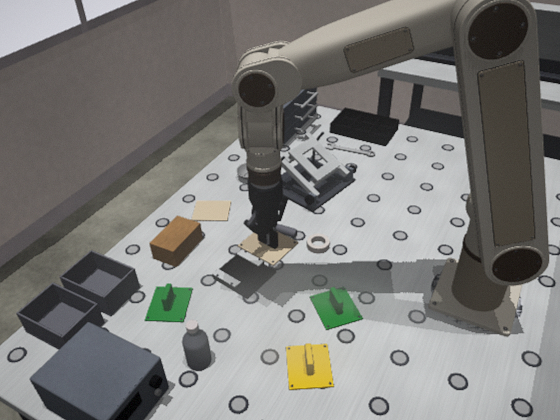

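```bash
cat > tgt.py <<'E'
from h import *
C=np.array([.5634,-.2389,.1096]); n=np.array([-.4154,.1017,.9039]); n/=np.linalg.norm(n)
fx=np.array([0,0,1.])-n[2]*n; fx/=np.linalg.norm(fx); fy=np.cross(n,fx)
Rg=np.stack([fy,fx,-n],1); UZ=.0872; off=np.array([.0003,.0011])  # plate centre in tool x,y
def tcp(gap): return C+n*(gap+UZ)-fy*off[0]-fx*off[1]
E
python3 - <<'E'
from tgt import *
from workcell import bot
print(np.linalg.det(Rg),tcp(.06))
goto(bot,(0.48,-0.22,0.30),az=76.25)
goto(bot,tcp(.06),Rg=Rg)
E
```

```text
1.0 [ 0.501214   -0.22398422  0.24218794]
shift in current tool axes [-0.429  0.087 -0.058]  turn deg [-0.12  0.09  4.02]  shift if after turn [-0.4217  0.1169 -0.0584]
shift in current tool axes [-4.292e-01  1.087e-01 -2.000e-04]  turn deg [-25.43  -0.8    3.98]  shift if after turn [-0.4205  0.1255  0.0587]
```

Emit:
drive_tool:
  steps: [-0.009,0.0025,-0.015,0,0,0,1,-0.018,0.005,-0.02,0,0,0,1,-0.03,0.006,-0.023,0,0,0,1,-0.033,0.0065,0,0,0,0,1,-0.033,0.0065,0,0,0,0,1,-0.033,0.0065,0,0,0,0,1,-0.033,0.0065,0,0,0,0,1,-0.033,0.0065,0,0,0,0,1]

```text
clock: 7.98
eef_pos: [0.4739, -0.0102, 0.2986]
tool_rot: [0.764, 0.645, -0.002, -0.002]
ft_force: [0.9, -0.4, -2.0]
grip_width: 0.0132
```

Emit:
drive_tool:
  steps: [-0.033,0.0065,0,0,0,0,1,-0.033,0.0065,0,0,0,0,1,-0.033,0.0065,0,0,0,0,1,-0.033,0.0065,0,0,0,0,1,-0.033,0.0065,0,0,0,0,1,-0.025,0.005,0,0,0,0,1,-0.012,0.002,0,0,0,0,1,-0.005,0.001,0,0,0,4,1]

```text
clock: 8.65
eef_pos: [0.4791, -0.2214, 0.2983]
tool_rot: [0.788, 0.616, -0.001, -0.002]
ft_force: [0.3, 1.3, -2.7]
grip_width: 0.0134
```

Emit:
drive_tool:
  steps: [0,0,0,-3,0,0,1,0,0,0,-5,0,0,1,0,0,0,-5,0,0,1,0,0,0,-5,0,0,1,0,0,0,-5,0,0,1,0,0,0,-2.3,0,0,1,0,0,0,0,0,0,1]

```text
clock: 9.23
eef_pos: [0.4773, -0.218, 0.2978]
tool_rot: [0.768, 0.603, 0.134, 0.17]
ft_force: [-0.5, 0.1, -2.5]
grip_width: 0.0136
```

Run:
```python
from tgt import *
from workcell import bot
o=bot.get_obs();print(o['clock'],o['eef_pos'],o['joint_vel'].round(3),o['joint_pos'].round(2))
goto(bot,tcp(.06),Rg=Rg)
```

```text
9.2333 [ 0.47727899 -0.21795154  0.29778872] [ 0.007  0.035  0.083  0.084 -0.013  0.   ] [-0.47  0.04 -0.33  0.77  0.1  -0.21]
shift in current tool axes [-0.0003 -0.0011  0.0608]  turn deg [-0.31 -0.1   0.  ]  shift if after turn [-0.0002 -0.0015  0.0608]
```

Emit:
drive_tool:
  steps: [-0.0002,-0.0013,0.02,-0.3,-0.1,0,1,0,0,0.02,0,0,0,1,0,0,0.02,0,0,0,1,0,0,0,0,0,0,1,0,0,0,0,0,0,1]

```text
clock: 9.65
eef_pos: [0.5032, -0.2248, 0.2435]
tool_rot: [0.768, 0.603, 0.135, 0.172]
ft_force: [0.5, 0.3, -2.7]
grip_width: 0.0133
```

```bash
cat > snap.py <<'E'
from tgt import *
from workcell import bot,vision
import pickle,sys
o=bot.get_obs();print(o['clock'],o['eef_pos'],o['joint_vel'].round(3),o['ft_force'].round(2),o['ft_torque'].round(3),o['grip_width'])
goto(bot,tcp(float(sys.argv[2])),Rg=Rg)
m=vision.camera_model("wrist"); p,z=vision.camera("wrist"); nm=sys.argv[1]
pickle.dump((p,z,m,o),open(nm+".pkl","wb")); cv2.imwrite(f"pics/{nm}.png",p[:,:,::-1])
E
python3 snap.py w6 0.06; python3 plate.py w6.pkl
```

```text
9.65 [ 0.50319549 -0.22482032  0.2435272 ] [-0.005 -0.037  0.03  -0.001  0.001 -0.002] [ 0.47  0.31 -2.72] [0.122 0.607 0.019] 0.013340554829960959
shift in current tool axes [ 0.0003 -0.0025  0.0003]  turn deg [-0.11 -0.01  0.04]  shift if after turn [ 0.0003 -0.0025  0.0003]
plate top plane n(tool) [-0.0006  0.0021 -1.    ] deg 0.12522554282479187 z at axis 0.08226853975110335 20271 rms 0.0005939041881863215
left n 146 offset at 0 -0.04699743582942047 slope deg 0.36681684276308757 median -0.047130624943415196
right n 146 offset at 0 0.047403024003213556 slope deg -0.2823976463092559 median 0.047523386924431525
near n 190 offset at 0 -0.05369978015212023 slope deg 0.0008942056799469914 median -0.053695036761765444
```

View pics/w6.png

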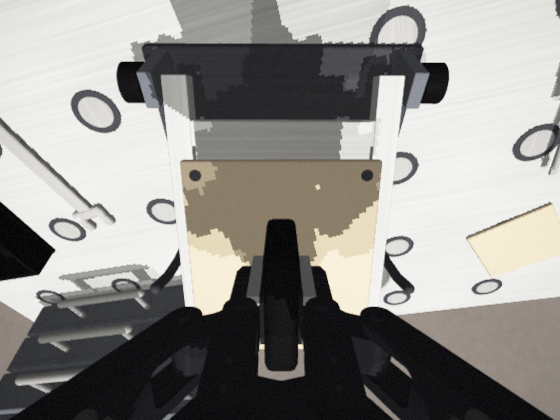

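Gap about 60 mm: plate at (182–380, 160 down), near frame strip visible at rows 120–160. Measuring frame relative to the plate directly.

```bash
cat > rel.py <<'E'
from h import *
import pickle,sys
np.set_printoptions(precision=4,suppress=True)
def rel(p,z,m,o,gap,tol=.003):
    W=pts(z,m); Rt=R.from_quat(o['tool_rot']).as_matrix(); T=(W-o['eef_pos'])@Rt
    zc=.0872+gap
    k=(z>0)&(abs(T[...,2]-zc)<.008)&(abs(T[...,0])<.058)&(T[...,1]<-.045)&(T[...,1]>-.068)
    if k.sum()<50: print('few',k.sum()); return
    q=T[k]; c=np.median(q,0)
    q=q[abs(q[:,2]-c[2])<.004]
    for _ in range(4):
        A=np.c_[q[:,:2],np.ones(len(q))]; s,*_=np.linalg.lstsq(A,q[:,2],rcond=None); r=q[:,2]-A@s; q=q[abs(r)<max(.0015,2*r.std())]
    print('frame strip n',len(q),'plane z at 0,0:',s[2],'=> gap',s[2]-.0872,'slopes deg x,y',np.degrees(s[:2]),'rms',r.std())
    f=(z>0)&(abs(T[...,2]-(T[...,:2]@s[:2]+s[2]))<tol)&(abs(T[...,0])<.075)&(T[...,1]<-.03)&(T[...,1]>-.085)
    f=cv2.morphologyEx(f.astype(np.uint8),cv2.MORPH_OPEN,np.ones((3,3)))
    n,l,st,ce=cv2.connectedComponentsWithStats(f); f=l==(1+np.argmax(st[1:,4]))
    cols=[u for u in np.where(f.any(0))[0]]; print('cols',cols[0],cols[-1])
    top=np.array([T[np.where(f[:,u])[0][0],u] for u in cols[8:-8]]); g=abs(top[:,1]-np.median(top[:,1]))<.004; pf=np.polyfit(top[g,0],top[g,1],1)
    print('near edge y',np.median(top[:,1]),'slope deg',np.degrees(np.arctan(pf[0])))
    L=[];Rr=[]
    for r in np.where(f.any(1))[0][2:]:
        u=np.where(f[r])[0]; L.append(T[r,u[0]]);Rr.append(T[r,u[-1]])
    L=np.array(L);Rr=np.array(Rr); print('left x',np.median(L[:,0]),'right x',np.median(Rr[:,0]),len(L),'mid',(np.median(L[:,0])+np.median(Rr[:,0]))/2, 'sum',np.median(Rr[:,0])-np.median(L[:,0]))
if __name__=="__main__":
    rel(*pickle.load(open(sys.argv[1],"rb")),float(sys.argv[2]))
E
python3 rel.py w6.pkl .06
```

```text
frame strip n 5783 plane z at 0,0: 0.14723043913500983 => gap 0.06003043913500983 slopes deg x,y [ 0.0036 -0.2569] rms 0.0006256900300084943
cols 193 371
near edge y -0.06697223918722817 slope deg 0.11147331923616484
left x -0.05646204829750884 right x 0.058812029258250825 36 mid 0.0011749904803709937 sum 0.11527407755575966
```

Emit:
drive_tool:
  steps: [0.0006,-0.0029,0.012,-0.1,0,0,1,0,0,0.012,0,0,0,1,0,0,0.012,0,0,0,1,0,0,0.01,0,0,0,1,0,0,0,0,0,0,1,0,0,0,0,0,0,1]

```text
clock: 10.2
eef_pos: [0.521, -0.2292, 0.2035]
tool_rot: [0.767, 0.602, 0.137, 0.175]
ft_force: [-0.7, -0.3, -2.6]
grip_width: 0.0134
```

```bash
python3 snap.py w7 0.014; python3 plate.py w7.pkl;python3 rel.py w7.pkl .014
```

```text
10.2 [ 0.5209732  -0.22920643  0.20349904] [-0.004 -0.016  0.009 -0.002 -0.001 -0.   ] [-0.72 -0.26 -2.57] [0.149 0.683 0.056] 0.013392468617857502
shift in current tool axes [ 0.0004 -0.0019  0.0023]  turn deg [0.34 0.07 0.04]  shift if after turn [ 0.0004 -0.0019  0.0023]
plate top plane n(tool) [-0.0013  0.0022 -1.    ] deg 0.14515678575812646 z at axis 0.08226785424590756 20139 rms 0.0005940296796489671
left n 146 offset at 0 -0.046994987438555624 slope deg 0.5186376891928283 median -0.04717031600760925
right n 136 offset at 0 0.04740712261882745 slope deg -0.366583574963646 median 0.04755648408820629
near n 190 offset at 0 -0.05370728973115443 slope deg -0.02736541570980432 median -0.05371379008434187
frame strip n 7056 plane z at 0,0: 0.103191481623869 => gap 0.015991481623869 slopes deg x,y [-0.0641  0.1577] rms 0.0006023902312469923
cols 172 394
near edge y -0.06738946073337945 slope deg 0.20443518787979853
left x -0.056387526540882776 right x 0.05902795868245052 68 mid 0.0013202160707838709 sum 0.1154154852233333
```

View pics/w7.png

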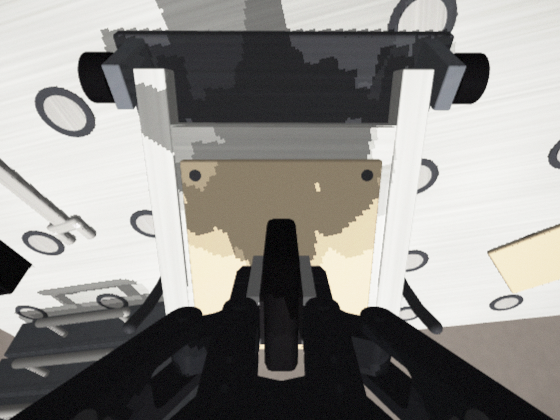

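Rel. measurement says plate is ~3.5 mm too far upslope, world estimate ~2 mm; checking the first frame picture with intensity profiles before correcting.

Run:
```python
from frame import *
p,z,m,o=pickle.load(open("w1.pkl","rb"))
c,nv,fx,fy,near,cast=frame(p,z,m,np.array([.57,-.24]))
K=m['mtx']; g=cv2.cvtColor(p,cv2.COLOR_RGB2GRAY).astype(np.float32)
C=np.array([.5634,-.2389,.1096]); C=C-((C-c)@nv)*nv
def prof(axis,other,offs):
    s=np.arange(-80,80.1,.5)/1000; acc=[]
    for a in offs:
        P=C+s[:,None]*axis+a*other; uv=cv2.projectPoints(P,np.array(m['rvec']),np.array(m['tvec']),K,None)[0][:,0].astype(np.float32)
        acc.append(cv2.remap(g,uv[:,:1],uv[:,1:],1)[:,0])
    return s*1000,np.mean(acc,0)
for nme,ax,ot in (('fx',fx,fy),('fy',fy,fx)):
  for lab,offs in (('mid',np.linspace(-.015,.015,13)),):
    s,v=prof(ax,ot,offs); d=np.gradient(v)
    i=[j for j in range(1,len(d)-1) if abs(d[j])>8 and abs(d[j])>=abs(d[j-1]) and abs(d[j])>abs(d[j+1])]
    print(nme,lab,[(s[j],round(float(d[j]),1)) for j in i])
    print(np.round(v[::4]).astype(int))
```

```text
n 9676 rms 0.0007831283559970041 normal [-0.4154  0.1017  0.9039] tilt 25.32113472213892
upslope az -13.749202116235324
outer 472 ab ((-1.5839805603027344, 0.24845123291015625), (116.04717254638672, 129.7802276611328), 89.7942886352539) ctr [ 0.563  -0.2383  0.1094] px [283.9915 279.2903]
hole 227 ab ((-0.5272331237792969, -0.7441062927246094), (55.415889739990234, 73.39814758300781), 89.56632995605469) ctr [ 0.5637 -0.2395  0.1098] px [283.5771 278.0925]
fx mid [(np.float64(-67.0), 37.1), (np.float64(-35.5), -34.7), (np.float64(33.5), 42.7), (np.float64(65.0), -12.6)]
[ 28  29  30  30  29  29  29 134 179 177 174 177 182 178 179 177 181 178
 178 182 182 182 124  53  55  53  52  54  52  48  32  30  29  30  34  38
  37  30  30  29  30  29  30  30  37  55  56  57  58  60  66  67  67  66
  67  67  67 176 224 221 218 221 226 221 222 221 224 222 221 225 225 224
 208 169 162 170 175 176 175 178 176]
fy mid [(np.float64(-79.0), 42.3), (np.float64(-62.5), -34.9), (np.float64(-57.5), 42.9), (np.float64(-25.0), -33.0), (np.float64(26.5), 43.3), (np.float64(59.0), -31.3), (np.float64(63.5), 37.1), (np.float64(79.5), -23.6)]
[ 70 184 208 209 212 208 207 208 212 124  56  74 208 215 217 217 212 216
 215 215 214 218 220 205 187 182 185 174  56  36  36  36  38  37  37  37
  38  38  38  37  37  38  38  37  37  36  38  37  37  38  37  37  37  65
 183 185 186 186 181 184 183 182 182 184 186 180 180 182 185 171  58  63
 183 214 211 212 208 205 206 210 147]
```

Window and outer frame are concentric; window centre corrected by −1.0 mm upslope, +0.75 mm in y. Now both estimates agree (~−3.3 mm, +1.1 mm).

```bash
sed -i 's/^C=np.array(\[.5634,-.2389,.1096\]);/C=np.array([.5634,-.2389,.1096]);/; s/^def tcp/C=C-.001*fx+.00075*fy\ndef tcp/' tgt.py; cat tgt.py
```

```text
from h import *
C=np.array([.5634,-.2389,.1096]); n=np.array([-.4154,.1017,.9039]); n/=np.linalg.norm(n)
fx=np.array([0,0,1.])-n[2]*n; fx/=np.linalg.norm(fx); fy=np.cross(n,fx)
Rg=np.stack([fy,fx,-n],1); UZ=.0872; off=np.array([.0003,.0011])  # plate centre in tool x,y
C=C-.001*fx+.00075*fy
def tcp(gap): return C+n*(gap+UZ)-fy*off[0]-fx*off[1]
```

Emit:
drive_tool:
  steps: [0.0011,-0.0033,0.003,0.12,0,0.1,1,0,0,0.003,0,0,0,1,0,0,0,0,0,0,1,0,0,0,0,0,0,1]

```text
clock: 10.58
eef_pos: [0.5207, -0.228, 0.1965]
tool_rot: [0.768, 0.601, 0.136, 0.174]
ft_force: [0.1, -0.5, -2.5]
grip_width: 0.0134
```

```bash
python3 snap.py w8 0.010; python3 plate.py w8.pkl;python3 rel.py w8.pkl .010
```

```text
10.5833 [ 0.52073241 -0.22804928  0.19653456] [ 0.001  0.     0.004 -0.002 -0.001 -0.   ] [ 0.06 -0.55 -2.48] [0.124 0.652 0.011] 0.013368344904234913
shift in current tool axes [0.0001 0.0005 0.0002]  turn deg [ 0.25  0.08 -0.07]  shift if after turn [0.0001 0.0005 0.0002]
plate top plane n(tool) [-0.0011  0.0014 -1.    ] deg 0.10448908299521946 z at axis 0.08222839009057295 20288 rms 0.000589857627882323
left n 146 offset at 0 -0.04699169737406224 slope deg 0.4288253772807201 median -0.04714249398356758
right n 146 offset at 0 0.04787711568041918 slope deg 0.03557868639140817 median 0.0475745181583797
near n 190 offset at 0 -0.053683059887303416 slope deg -0.013637069768963289 median -0.05367444095574009
frame strip n 5593 plane z at 0,0: 0.09746561537563307 => gap 0.010265615375633072 slopes deg x,y [-0.1125  0.4267] rms 0.0005802162964271211
cols 166 395
near edge y -0.06375955352096574 slope deg 0.13113138758805618
left x -0.057526904512322966 right x 0.05787468863228735 63 mid 0.00017389205998219123 sum 0.11540159314461032
```

Emit:
drive_tool:
  steps: [0,0.0003,0.004,0.2,0.05,0,1,0,0,0.004,0,0,0,1,0,0,0,0,0,0,1,0,0,0,0,0,0,1]

```text
clock: 10.97
eef_pos: [0.5243, -0.2289, 0.1889]
tool_rot: [0.768, 0.602, 0.135, 0.172]
ft_force: [0.6, -0.5, -2.3]
grip_width: 0.0131
```

```bash
cat > st.py <<'E'
from tgt import *
from workcell import bot
import sys
np.set_printoptions(precision=4,suppress=True)
o=bot.get_obs(); f=o['ft_force']-np.array([0,0,-2.6]); Rt=R.from_quat(o['tool_rot']).as_matrix()
print(o['clock'],'push along n',f@n,'tool-axes force',Rt.T@f,'torque tool',Rt.T@(o['ft_torque']-np.array([.13,.66,.02])),'gap by pose',(o['eef_pos']-tcp(0))@n)
goto(bot,tcp(float(sys.argv[1])),Rg=Rg)
E
python3 st.py 0
```

```text
10.9667 push along n -0.06849332358608996 tool-axes force [-0.3139  0.732   0.0686] torque tool [ 0.0212 -0.0155  0.054 ] gap by pose 0.0017148758066268652
shift in current tool axes [0.     0.0004 0.0017]  turn deg [ 0.    0.02 -0.07]  shift if after turn [0.     0.0004 0.0017]
```

Emit:
drive_tool:
  steps: [0,0,0.0015,0,0,0,1,0,0,0.0015,0,0,0,1,0,0,0,0,0,0,1,0,0,0,0,0,0,1]

```text
clock: 11.3
eef_pos: [0.5257, -0.2293, 0.187]
tool_rot: [0.768, 0.602, 0.136, 0.173]
ft_force: [-2.4, 0.8, -0.2]
grip_width: 0.0135
```

```bash
python3 st.py -.005;python3 snap.py w9 -.005; python3 plate.py w9.pkl;python3 rel.py w9.pkl 0
```

```text
11.3 push along n 3.264608992065706 tool-axes force [ 0.167  -1.1845 -3.2662] torque tool [0.0755 0.004  0.0483] gap by pose -0.0006389419235818043
shift in current tool axes [ 0.0001 -0.      0.0044]  turn deg [ 0.07  0.04 -0.07]  shift if after turn [ 0.0001 -0.      0.0044]
11.3 [ 0.52569754 -0.22934383  0.18695899] [-0.002 -0.001 -0.001  0.    -0.    -0.001] [-2.36  0.75 -0.16] [ 0.172  0.727 -0.022] 0.01346241398695925
shift in current tool axes [ 0.0001 -0.      0.0044]  turn deg [ 0.07  0.04 -0.07]  shift if after turn [ 0.0001 -0.      0.0044]
plate top plane n(tool) [-0.0007  0.0006 -1.    ] deg 0.05373602253826819 z at axis 0.08223138831879269 20338 rms 0.0005980266553704212
left n 146 offset at 0 -0.04701655120128843 slope deg 0.47245358726062864 median -0.047172472215386924
right n 146 offset at 0 0.04758447115802702 slope deg -0.340677663610611 median 0.04757576785511108
near n 190 offset at 0 -0.05363494374405493 slope deg -0.03159766427450354 median -0.053635073013560075
frame strip n 5844 plane z at 0,0: 0.08526220041747863 => gap -0.0019377995825213684 slopes deg x,y [-0.0243 -1.8728] rms 0.00065554429473405
cols 159 402
near edge y -0.06402121369813557 slope deg 0.09674762497340533
left x -0.05751195843118072 right x 0.057908804648503905 67 mid 0.00019842310866159327 sum 0.11542076307968463
```

Emit:
drive_tool:
  steps: [0,0,0.0015,0,0,0,1,0,0,0.0015,0,0,0,1,0,0,0.0015,0,0,0,1,0,0,0,0,0,0,1,0,0,0,0,0,0,1,0,0,0,0,0,0,1]

```text
clock: 11.85
eef_pos: [0.5276, -0.2298, 0.1829]
tool_rot: [0.768, 0.602, 0.136, 0.173]
ft_force: [-3.3, 1.5, 3.4]
grip_width: 0.0132
```

```bash
python3 st.py -.005;python3 snap.py w10 -.005; python3 plate.py w10.pkl;python3 rel.py w10.pkl 0
```

```text
11.85 push along n 6.944796999431444 tool-axes force [ 0.6732 -0.5969 -6.946 ] torque tool [ 0.1886  0.069  -0.0255] gap by pose -0.00517835749927665
shift in current tool axes [ 0.0001 -0.0001 -0.0002]  turn deg [ 0.08  0.04 -0.07]  shift if after turn [ 0.0001 -0.0001 -0.0002]
11.85 [ 0.52761772 -0.22981743  0.18287285] [ 0.002  0.001 -0.001 -0.001 -0.001  0.   ] [-3.26  1.5   3.42] [0.225 0.831 0.073] 0.01319835493706933
shift in current tool axes [ 0.0001 -0.0001 -0.0002]  turn deg [ 0.08  0.04 -0.07]  shift if after turn [ 0.0001 -0.0001 -0.0002]
plate top plane n(tool) [-0.0008  0.0005 -1.    ] deg 0.053626029647609944 z at axis 0.0822577585882691 20227 rms 0.000593334626197928
left n 146 offset at 0 -0.046978111619385504 slope deg 0.5453856578054894 median -0.04720210010380044
right n 146 offset at 0 0.047595062393057795 slope deg -0.35591818295616384 median 0.04760171172153093
near n 190 offset at 0 -0.053671149702333616 slope deg -0.001363078944954679 median -0.053674463741973426
frame strip n 5824 plane z at 0,0: 0.08460906511788426 => gap -0.0025909348821157446 slopes deg x,y [-0.0101 -2.5122] rms 0.0006957832970904135
cols 159 402
near edge y -0.06406124426096972 slope deg 0.08065456918477047
left x -0.05754091515534105 right x 0.05786945650299855 67 mid 0.00016427067382875082 sum 0.1154103716583396
```

View pics/w10.png

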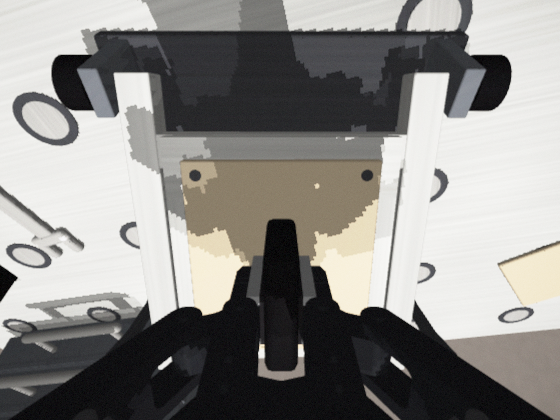

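```bash
python3 - <<'E'
from h import *
import pickle
from workcell import vision
np.set_printoptions(precision=4,suppress=True)
p,z,m,o=pickle.load(open("w10.pkl","rb"))
W=pts(z,m); Rt=R.from_quat(o['tool_rot']).as_matrix(); T=(W-o['eef_pos'])@Rt; P=p.astype(int)
# frame around the plate: near strip and both side strips
k=(z>0)&(abs(T[...,2]-.0872)<.004)&(P[...,0]-P[...,2]<15)&(abs(T[...,0])<.057)&(T[...,1]<.02)&((T[...,1]<-.0565)&(T[...,1]>-.0625)|(abs(T[...,0])>.051)&(T[...,1]>-.0625))
q=T[k]; 
for _ in range(4):
    A=np.c_[q[:,:2],np.ones(len(q))]; s,*_=np.linalg.lstsq(A,q[:,2],rcond=None); r=q[:,2]-A@s; q=q[abs(r)<.0015]
print('frame around plate',len(q),'z0',s[2],'slopes deg',np.degrees(s[:2]),'y span',q[:,1].min(),q[:,1].max(),'world n tilt')
nw=Rt@np.array([s[0],s[1],-1]); nw/=np.linalg.norm(nw); print(nw,np.degrees(np.arccos(nw[2])))
for nme in ("top","side"):
    p,z=vision.camera(nme); cv2.imwrite(f"pics/{nme}11.png",p[:,:,::-1])
E
python3 st.py -.005
```

```text
frame around plate 6124 z0 0.08721858195763368 slopes deg [-0.04    0.0353] y span -0.06247031870384754 0.019988235050642723 world n tilt
[-0.416   0.1018  0.9036] 25.361177357882973
12.0 push along n 7.350442391912272 tool-axes force [ 0.3634 -1.5277 -7.3526] torque tool [0.1729 0.056  0.0148] gap by pose -0.005217327905652241
shift in current tool axes [ 0.0001 -0.     -0.0002]  turn deg [ 0.07  0.04 -0.06]  shift if after turn [ 0.0001 -0.     -0.0002]
```

View pics/side11.png

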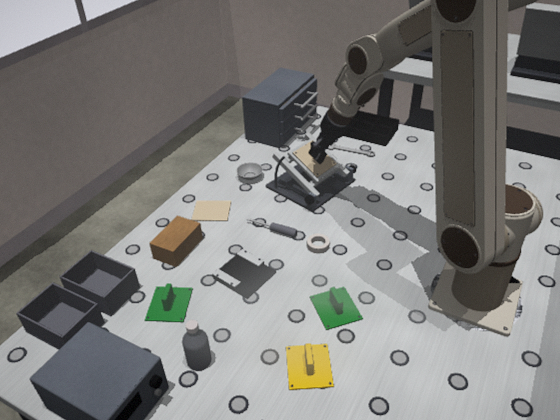

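View pics/top11.png

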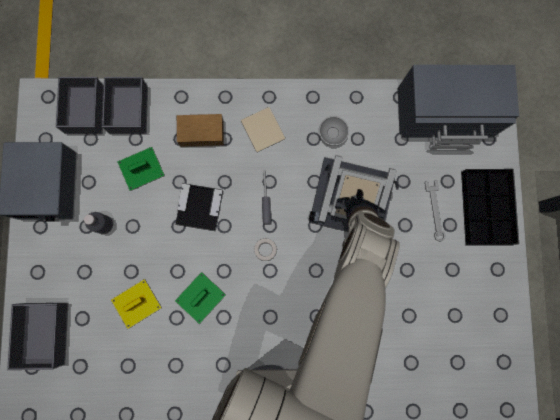

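Emit:
drive_tool:
  steps: [0,0,-0.0003,0,0,0,1,0,0,0,0,0,0,1,0,0,0,0,0,0,1]

```text
clock: 12.25
eef_pos: [0.5275, -0.2298, 0.183]
tool_rot: [0.768, 0.602, 0.136, 0.173]
ft_force: [-3.7, 0.2, 1.7]
grip_width: 0.0137
```

```bash
python3 st.py -.005; python3 -c "
from workcell import job_done; print(job_done())"
```

```text
12.25 push along n 5.429025046183119 tool-axes force [-0.6492 -1.4136 -5.4304] torque tool [0.1098 0.022  0.0025] gap by pose -0.004975740353152352
shift in current tool axes [ 0.0001 -0.      0.    ]  turn deg [ 0.07  0.03 -0.06]  shift if after turn [ 0.0001 -0.      0.    ]
the job is handed in; nothing more can be done
None
```

I slid the cream cover out of the dock by its rib (about 85 mm), lifted it and carried it to the tilted cradle. I handed the job in at 12.3 s, with the arm still gripping the cover and pushing it against the sloped frame.

My last checks showed:

- **Flush and square:** the plate and frame planes agree within 0.1°, and the edges line up within about 0.1°.
- **Centred:** within about 0.4 mm up the slope and 0.1 mm sideways.
- **Spring travel:** about 5.0 mm by arm position.
- **Cradle tilt:** 25.36° with the plate pushed on, against 25.32° at first, so unchanged within what I can measure.
- **Other things on the table:** they look unmoved in the top and side pictures.

One check disagreed. The force readings were noisy: they gave 6.9 and 7.4 N before a final 0.3 mm back-off and 5.4 N after it, where about 6.5 N is expected at 5 mm. Force alone would put the travel between about 3.5 and 6 mm. I did not take new pictures after that back-off.

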